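# Empty the hinged bushing mould, close it and hold it shut by its dowel pin

## Robot

A 6-joint arm with a two-finger parallel gripper is mounted at the origin on a cart in front of the work surface, level with it; the furniture and walls round the work are solid. World frame = base frame: x ahead of the robot, y to its left, z up, the work surface at z = 0. Lengths are in m, angles in rad, forces in N, time in s.
With the tool pointing down it reaches from about 0.35 to 0.975 m from the base axis. Payload 7.1 kg.
Tool frame: the origin (TCP) lies midway between the tips of the shut fingers; the grasp point (between the pads) lies 19 mm behind it; z points along the fingers, y is the line along which they close (so a half turn about z gives the same grasp; the last joint's range is limited). The gripper opens to 88 mm and grips with 3 to 60 N. Pads are 20 mm wide; open, the fingers measure 115 mm over their backs; the gripper's body (75 mm by 178 mm) begins 61 mm behind the grasp point.
Start: joints at [1.198, 0.423, 1.63, -0, 1.089, -0.019], TCP at [0.217, 0.586, 0.223] pointing down, gripper open.
Joint ranges: [-3, 3], [-0.9, 2.11], [0.09, 2.58], [-1.31, 4.45], [0.11, 2.69], [-2.54, 2.54]. Speed limits (rad/s): [2.39, 2.39, 3.01, 3.14, 3.14, 3.14].

## Interface

Orientations are given as [roll, pitch, yaw] about the fixed x, y, z axes, in that order (R = Rz(yaw) Ry(pitch) Rx(roll)).
In Python, from bench import ctrl gives the robot as it stands.
- The arm moves only by the shell command python3 -m handwheel 'ROWS' [FORCE]. ROWS is JSON, a list of rows, each an object of numbers: "rx", "ry", "rz": the turn, a rotation vector about the tool's x, y, z in degrees; "tx", "ty", "tz": the shift along the tool's x, y, z in m; "fingers": the opening, from -1 (shut) to 1 (fully open). In form: [{"rx": .., "ry": .., "rz": .., "tx": .., "ty": .., "tz": .., "fingers": ..}, ...]. A call has 1 to 20 rows; each row shifts and turns the commanded pose from where the row before left it, along the tool's axes as they then stand; what a row does not reach is not made up. A row lasts 1/12 s, in which the tool goes at most 41.7 mm and 7.16 degrees, less where a joint would pass 70% of its speed; a pose out of reach is approached as far as the arm can. A call with a gripper value outside its range is refused whole. The fingers move at their own pace and stop on an object; FORCE is the grip in N (left out, the last holds). Time passes only in rows, so rows that do not move let the fingers close. It gives the time, the measured TCP pose, the force, the opening and the grip force at its end, in the units of the state.
- ctrl.state(): the state, without advancing time (a new reading comes with each control period).
- ctrl.camera(name): name is "scene" or "top" or "wrist"; returns the picture (480x640x3 uint8, blue, green, red); there is no depth.
- ctrl.camera_info(name): a dict with "intrinsics" (3x3 intrinsics, pixels), "R" (3x3) and "t" (3): a world point X has camera coordinates R X + t. Camera axes: x right, y down, z forward; pixel columns grow to the right and rows downward; lengths in m; the calibration is good to about 2 mm. A picture is of the moment at which its call begins: read the wrist's pose just before it. camera_info takes no time and is no camera call; for the wrist camera it gives the pose at the moment of the call.
- ctrl.finish_job(): hands the job in; it is judged then, once.
The state is a dict: "time": time; "joint_positions": joint angles; "joint_velocities": joint speeds; "joint_torque": joint torques, N m; "tool_pos": TCP position; "eef_rot": TCP orientation; "force": force on the tool from outside, world axes, zero at the start; "ft_torque": the same for the moment, N m; "finger_gap": finger opening in m; "grip_force": force on a finger pad.
Only numpy, scipy, OpenCV 4.12 (cv2) and the standard library are available. Lean on these libraries where they do the work, as an engineer would, in place of code of your own. Each camera call takes 0.05 s, during which the arm holds its last target. There are 200 camera calls.

## Task

Lift the orange bushing out of the open hinged mould and stand it on its flange in the green tray. Then swing the mould's upper half shut, push the steel pin with the black grip down through the holes of both halves until its collar sits on the upper half, and finish while still holding the pin pressed down by its grip, so that the mould stays fully shut against its ejector springs for the next shot. Do not disturb the other bushings, the oil can or the tin cup.

Things in the scene. Friction and masses are not known exactly. Their poses are not given: they have to be found in the camera images.
- mould: lower half of the mould: aluminium block 114 x 100 mm on a dark steel base plate 150 (x) x 120 (y) x 8 mm, fixed to the worktop. Its flat top (parting plane) is 42 mm above the worktop. Origin: under the centre of the cavity, on the worktop; +x points to the hinge at the far side, -x to the pin holes, y along the hinge axis, z up
- cavity (a point): centre of the floor of the round cavity in the lower half, 34 mm above the worktop; cavity 55 mm across and 8 mm deep. Two upright spring plungers, 8 mm thick, at x = -30, y = +-38 mm in the mould's frame stand 12 mm out of the parting plane and sink flush as the mould is shut
- leaf_hinge (a point): middle of the hinge axis: x = 55 mm in the mould's frame, 42 mm above the worktop; axes as the mould's. The upper half (leaf) is a block 100 mm wide and 22 mm thick reaching from 9 to 87 mm from this axis, its inner face in the plane of the axis; from 86 to 122 mm it goes on as a tongue 50 mm wide and 12 mm thick with the pin hole
- leaf (a joint): leaf angle about the hinge, rad: 0 shut, 1.57 upright, at most 1.95; starts at 1.6 to 1.9. Stiff hinge (0.3 N m): the leaf, 0.45 kg, stays where left; push its back near the free end towards the robot and down. In the last 0.14 rad the plungers push back: left alone it stays 0.05 to 0.14 ajar, about 12 N down on the pin hole shuts it, below about 6 N it reopens
- leaf_hole (a point): centre of the mouth of the pin hole on the outer (upper when shut) face of the tongue, 105 mm from the hinge axis; hole 14 mm across, 12 mm long, right through the tongue. Its z axis is the hole's axis, pointing out of the outer face
- base_hole (a point): centre of the mouth of the pin hole in the lower half, on the parting plane, at x = -50 mm in the mould's frame, under leaf_hole when shut; hole 13 mm across, 34 mm deep, upright
- bushing: the orange flanged bushing lying in the cavity: flange 52 mm across and 8 mm thick, on it a round hub 26 mm across and 15 mm high with a recess in its top; 23 mm in all, 0.03 to 0.065 kg. Origin: centre of the flange's underside, z up. In the cavity the flange top is level with the parting plane; only the hub stands out
- pin: steel pin standing upright in a blue block 46 x 74 x 50 mm. Origin: centre of its tip (lower end), z along the pin to its grip. Shank 10 mm across, 42 mm long, tapered tip; collar 24 mm across (42 to 47 mm from the tip); round black grip 20 mm across (47 to 89 mm). In the block the tip is 8 mm above the worktop, the collar rests on the block's top; its hole is 13 mm wide. About 0.1 kg
- tray: green plastic tray, 220 (x) x 110 (y) x 20 mm, left of the mould, fixed. Origin: centre of its underside. Walls 3 mm thick; its flat inside is 3 mm above the worktop. Its near end (negative x) is free
- bushing_2: finished orange bushing, like the one in the mould, standing at the far end of the tray; origin at the centre of its underside
- bushing_3: another finished bushing, standing near the middle of the tray; origin at the centre of its underside
- oil_can: grey and red squeeze oiler, 47 mm across, 140 mm high, standing at the right, behind the pin's block; origin at the centre of its underside
- tin_cup: light metal cup, 56 mm across, 35 mm high, at the right edge of the work; origin at the centre of its underside
Mind the look-alikes: they are no part of the job. Leave any purple look-alike of the bushing alone.

How it is judged:
On the way, in this order (a step that is already met when the one before it is completed fails the run):
1. the bushing stands on its flange in the tray, let go (x of bushing in the frame of tray between -0.085 and 0.085 m and y of bushing in the frame of tray between -0.032 and 0.032 m and z of bushing in the frame of tray below 0.008 m and angle between bushing's own z axis and vertical below 0.15 rad and contact force between the fingers and bushing below 0.1 N), for 0.2 s.
2. the upper half is swung down onto its springs (value of joint leaf below 0.2 rad), for 0.2 s.
3. the pin has passed through the upper half into the hole of the lower half (horizontal distance between pin and base_hole below 0.006 m and z of pin in the frame of base_hole below -0.008 m and value of joint leaf below 0.2 rad), for 0.1 s.
At the end, for the whole second after the job is handed in: Leaf shut within 0.02 rad (2 mm); pin through both halves, tip 26 mm or more below the parting plane, within 6 mm of the hole axis, tilted under 0.12 rad; fingers on the pin with over 3 N, pin on the mould with over 4 N; bushing upright and at rest on the flat inside of the tray (value of joint leaf below 0.02 rad and horizontal distance between pin and base_hole below 0.006 m and z of pin in the frame of base_hole below -0.026 m and angle between pin's own z axis and vertical below 0.12 rad and contact force between pin and mould above 4 N and contact force between the fingers and pin above 3 N and x of bushing in the frame of tray between -0.085 and 0.085 m and y of bushing in the frame of tray between -0.032 and 0.032 m and z of bushing in the frame of tray below 0.008 m and angle between bushing's own z axis and vertical below 0.15 rad and linear speed of bushing below 0.02 m/s); the arm keeps its last pose, push and grip.
It fails at once if another bushing in the tray is moved by more than 20 mm (distance of any of bushing_2, bushing_3 from where it was at the start of the episode above 0.02 m).
It fails at once if the oil can or the tin cup is moved by more than 20 mm or knocked over (distance of any of oil_can, tin_cup from where it was at the start of the episode above 0.02 m or angle between any of oil_can, tin_cup's own z axis and vertical above 0.4 rad).
It also fails if it takes over 70 s, if anything falls off the work surface, if the arm or the gripper's body presses on something with over 40 N, if the wrist force passes 120 N, or if a joint passes its speed limit or range.

## Working session

There is one attempt and no reset: what is moved stays moved. The work goes in short steps, Python scripts to look and compute and a shell command to move; the robot and the scene stay as the last step left them, time stands still between calls to the robot, and variables do not carry over. Pictures are saved under pics/ and viewed, at most 10 in all, crops included, and the job is handed in when it is done.

```bash
ls; mkdir -p pics
python3 - <<'E'
from bench import ctrl
import cv2,numpy as np
s=ctrl.state();print({k:np.round(v,3).tolist() for k,v in s.items()})
for n in ("scene","top"):
    cv2.imwrite(f"pics/{n}0.png",ctrl.camera(n))
    i=ctrl.camera_info(n);print(n,np.round(i["intrinsics"],1).tolist(),np.round(i["R"],4).tolist(),np.round(i["t"],4).tolist())
E
```

```text
pics
{'time': 0.0, 'joint_positions': [1.198, 0.424, 1.631, 0.0, 1.089, -0.019], 'joint_velocities': [-0.001, 0.002, 0.0, -0.001, 0.002, -0.002], 'joint_torque': [0.001, -54.461, -27.366, 0.064, 0.023, -0.0], 'tool_pos': [0.216, 0.586, 0.222], 'eef_rot': [-3.14, -0.0, 2.788], 'force': [0.831, 0.041, -0.395], 'ft_torque': [0.034, -0.009, -0.02], 'grip_force': 0.0, 'finger_gap': 0.088}
scene [[542.4, 0.0, 321.1], [0.0, 542.4, 240.5], [0.0, 0.0, 1.0]] [[0.6628, -0.7485, 0.0209], [-0.4165, -0.3917, -0.8204], [0.6223, 0.535, -0.5714]] [-0.2901, 0.3066, 0.7472]
top [[564.1, 0.0, 331.7], [0.0, 564.1, 239.3], [0.0, 0.0, 1.0]] [[0.0183, -0.9998, -0.0036], [-0.9767, -0.0171, -0.2137], [0.2136, 0.0074, -0.9769]] [0.0444, 0.5247, 1.0154]
```

View pics/top0.png

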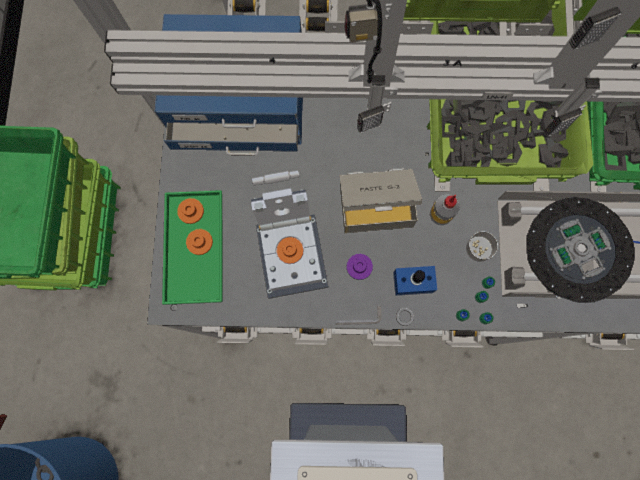

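View pics/scene0.png

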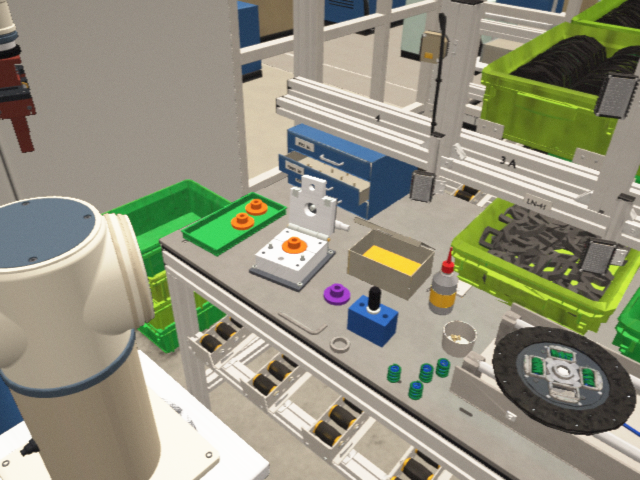

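The top view shows these candidates:
- **Target:** the orange bushing in the mould at (290,250).
- **Look-alikes:** orange tray bushings at (190,210) and (199,242), and the purple one at (359,267).
- **Other parts:** the pin's grip at (418,277) in the blue block, the leaf standing at about (280,205), and a white rod at (275,178), which isn't part of the job.

I choose the orange one in the mould and will check it with a close crop.

```bash
cat > h.py <<'E'
import cv2,numpy as np
from bench import ctrl
def proj(i,X):
    p=np.array(i["R"])@np.asarray(X,float)+np.array(i["t"]); q=np.array(i["intrinsics"])@p; return q[:2]/q[2]
def cast(i,uv,z):
    uv=np.atleast_2d(uv).astype(float); R=np.array(i["R"]);t=np.array(i["t"])
    d=(np.linalg.inv(i["intrinsics"])@np.c_[uv,np.ones(len(uv))].T).T@R; c=-R.T@t
    return c+d*((z-c[2])/d[:,2])[:,None]
def mask(im,lo,hi): return cv2.inRange(cv2.cvtColor(im,cv2.COLOR_BGR2HSV),np.array(lo),np.array(hi))
def blobs(m,amin=60):
    cs,_=cv2.findContours(m,cv2.RETR_EXTERNAL,cv2.CHAIN_APPROX_NONE)
    return sorted([c[:,0] for c in cs if cv2.contourArea(c)>amin],key=lambda c:-cv2.contourArea(c))
ORANGE=((6,150,120),(16,255,255)); BLUE=((105,120,60),(125,255,255)); GREEN=((55,120,60),(80,255,255))
def tri(i1,u1,i2,u2):
    P=[np.array(i["intrinsics"])@np.c_[i["R"],i["t"]] for i in (i1,i2)]
    X=cv2.triangulatePoints(P[0],P[1],np.array(u1,float),np.array(u2,float))[:,0]; return X[:3]/X[3]
E
python3 - <<'E'
from h import *
im=cv2.imread("pics/top0.png"); i=ctrl.camera_info("top")
for c in blobs(mask(im,*ORANGE)):
    u=c.mean(0)
    if u[0]>340: continue
    z=.042 if u[0]>240 else .011
    X=cast(i,c,z)[:,:2].astype(np.float32); (x,y),(w,h),a=cv2.fitEllipse(X)
    print("orange",u.round(1),"xy",round(x,4),round(y,4),"d",round(w,4),round(h,4))
for n,col,z in (("green",GREEN,.02),("blue",BLUE,.05)):
    for c in blobs(mask(im,*col),400):
        u=c.mean(0)
        if u[1]<170 or u[0]<150 or u[0]>500: continue
        r=cv2.minAreaRect(cast(i,c,z)[:,:2].astype(np.float32)); print(n,u.round(1),np.round(r[0],4),np.round(r[1],4),round(r[2],1))
c=im[180:310,150:460]; cv2.imwrite("pics/crop0.png",cv2.resize(c,None,fx=2.58,fy=2.58,interpolation=cv2.INTER_CUBIC))
E
```

```text
orange [289.6 249.9] xy 0.5051 0.1341 d 0.0473 0.0486
orange [198.6 241.5] xy 0.5249 0.3175 d 0.0492 0.0494
orange [190.  210.5] xy 0.588 0.3397 d 0.0489 0.0491
green [192.4 247.1] [0.5142 0.3277] [0.2233 0.1131] 3.5
blue [415.7 279.2] [ 0.4507 -0.1054] [0.0479 0.0757] 4.6
```

View pics/crop0.png

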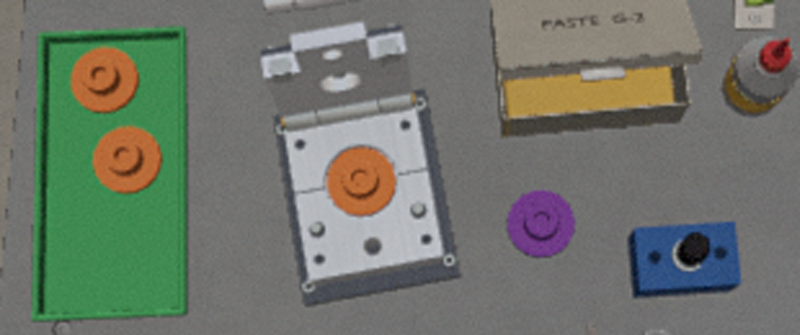

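The crop confirms it: the orange bushing sits in the cavity at crop (361,181), with the base hole at (372,246) and plungers at (317,229) and (418,210). The mould is yawed by about +10°. I'll move over it for a wrist view.

```bash
python3 -m handwheel '[{"tx":-0.0305,"ty":-0.0231},{"tx":-0.0305,"ty":-0.0231},{"tx":-0.0305,"ty":-0.0231},{"tx":-0.0305,"ty":-0.0231},{"tx":-0.0305,"ty":-0.0231},{"tx":-0.0305,"ty":-0.0231},{"tx":-0.0305,"ty":-0.0231},{"tx":-0.0305,"ty":-0.0231},{"tx":-0.0305,"ty":-0.0231},{"tx":-0.0305,"ty":-0.0231},{"tx":-0.0305,"ty":-0.0231},{"tx":-0.0305,"ty":-0.0231},{"tx":-0.0305,"ty":-0.0231},{"tx":-0.0305,"ty":-0.0231},{"rz":-6.1},{"rz":-6.1},{"rz":-6.1},{"rz":-6.1},{"rz":-6.1}]'
python3 - <<'E'
from h import *
s=ctrl.state();i=ctrl.camera_info("wrist");im=ctrl.camera("wrist");cv2.imwrite("pics/w1.png",im)
R=np.array(i["R"]);print("cam at",(-R.T@i["t"]).round(3),"fwd",R[2].round(3),s["tool_pos"],s["eef_rot"])
E
```

```text
cam at [0.153 0.61  0.384] fwd [ 0.237 -0.089 -0.967] [0.2163296  0.58583419 0.22197198] [-3.14020690e+00 -2.66369088e-05  2.78780740e+00]invalid input
```

View pics/w1.png

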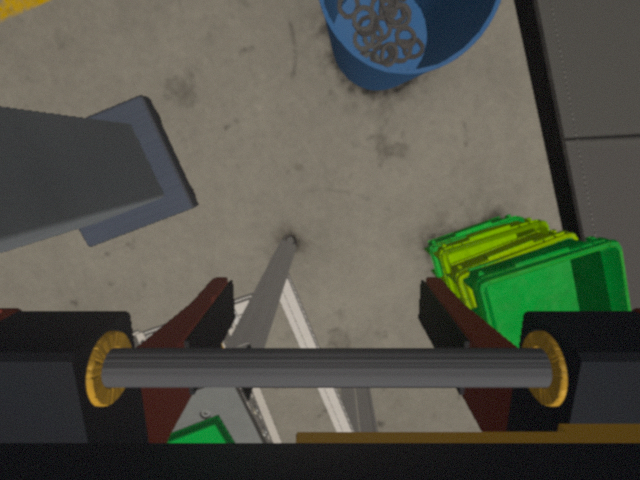

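The picture shows the arm hasn't moved, because the rows were refused as "invalid input". I'll write every key in each row.

```bash
python3 -m handwheel '[{"rx":0,"ry":0,"rz":0,"tx":-0.0305,"ty":-0.0231,"tz":0,"fingers":1},{"rx":0,"ry":0,"rz":0,"tx":-0.0305,"ty":-0.0231,"tz":0,"fingers":1},{"rx":0,"ry":0,"rz":0,"tx":-0.0305,"ty":-0.0231,"tz":0,"fingers":1},{"rx":0,"ry":0,"rz":0,"tx":-0.0305,"ty":-0.0231,"tz":0,"fingers":1},{"rx":0,"ry":0,"rz":0,"tx":-0.0305,"ty":-0.0231,"tz":0,"fingers":1},{"rx":0,"ry":0,"rz":0,"tx":-0.0305,"ty":-0.0231,"tz":0,"fingers":1},{"rx":0,"ry":0,"rz":0,"tx":-0.0305,"ty":-0.0231,"tz":0,"fingers":1},{"rx":0,"ry":0,"rz":0,"tx":-0.0305,"ty":-0.0231,"tz":0,"fingers":1},{"rx":0,"ry":0,"rz":0,"tx":-0.0305,"ty":-0.0231,"tz":0,"fingers":1},{"rx":0,"ry":0,"rz":0,"tx":-0.0305,"ty":-0.0231,"tz":0,"fingers":1},{"rx":0,"ry":0,"rz":0,"tx":-0.0305,"ty":-0.0231,"tz":0,"fingers":1},{"rx":0,"ry":0,"rz":0,"tx":-0.0305,"ty":-0.0231,"tz":0,"fingers":1},{"rx":0,"ry":0,"rz":0,"tx":-0.0305,"ty":-0.0231,"tz":0,"fingers":1},{"rx":0,"ry":0,"rz":0,"tx":-0.0305,"ty":-0.0231,"tz":0,"fingers":1},{"rx":0,"ry":0,"rz":-6.1,"tx":0,"ty":0,"tz":0,"fingers":1},{"rx":0,"ry":0,"rz":-6.1,"tx":0,"ty":0,"tz":0,"fingers":1},{"rx":0,"ry":0,"rz":-6.1,"tx":0,"ty":0,"tz":0,"fingers":1},{"rx":0,"ry":0,"rz":-6.1,"tx":0,"ty":0,"tz":0,"fingers":1},{"rx":0,"ry":0,"rz":-6.1,"tx":0,"ty":0,"tz":0,"fingers":1},{"rx":0,"ry":0,"rz":0,"tx":0,"ty":0,"tz":0,"fingers":1}]'
python3 - <<'E'
from h import *
s=ctrl.state();i=ctrl.camera_info("wrist");im=ctrl.camera("wrist");cv2.imwrite("pics/w2.png",im)
import pickle;pickle.dump(i,open("w2.pkl","wb"))
R=np.array(i["R"]);print("cam at",(-R.T@i["t"]).round(3),"fwd",R[2].round(3),s["tool_pos"],s["eef_rot"],s["time"],s["joint_positions"])
E
```

```text
time: 1.82
tool_pos: [0.5049, 0.1348, 0.2225]
eef_rot: [-3.142, -0.0, -2.96]
force: [1.1, -0.2, -0.4]
finger_gap: 0.088
grip_force: 0.0
cam at [0.438 0.122 0.385] fwd [ 0.248  0.045 -0.968] [0.50488554 0.13481569 0.22249136] [-3.14153646e+00 -4.28991722e-04 -2.95956720e+00] 1.8167 [ 2.38179527e-01  2.73668726e-01  1.85489783e+00 -3.77360343e-05
  1.01345757e+00 -1.51462230e+00]
```

View pics/w2.png

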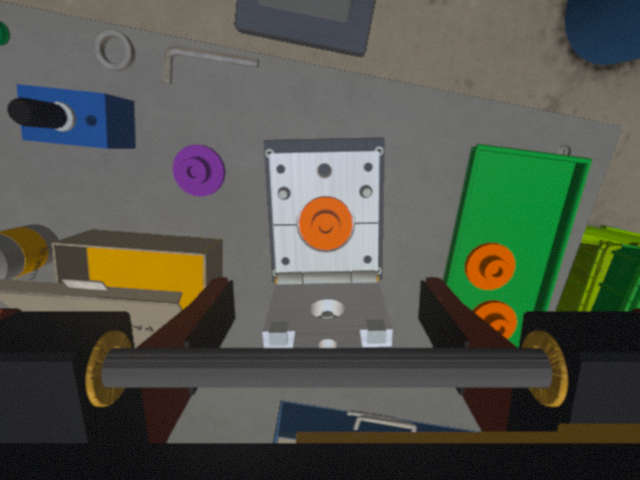

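The wrist view shows the base hole at (324,170), the bushing at (326,223), the plungers at (283,193) and (366,191), and the open leaf at (327,310). Next I'll refine the mould frame.

Run:
```python
from h import *
import pickle
i=pickle.load(open("w2.pkl","rb")); im=cv2.imread("pics/w2.png"); g=cv2.cvtColor(im,cv2.COLOR_BGR2GRAY)
print("purple/orange")
for c in blobs(mask(im,*ORANGE)):
    u=c.mean(0)
    if u[0]<240: continue
    z=.042 if u[0]<400 else .011
    X=cast(i,c,z)[:,:2].astype(np.float32);e=cv2.fitEllipse(X);print(u.round(1),np.round(e[0],4),np.round(e[1],4))
    if z>.04: B=np.array(e[0])
m=(g<110).astype(np.uint8)*255; r=np.zeros_like(m); r[158:183,308:340]=m[158:183,308:340]
c=blobs(r,20)[0]; e=cv2.fitEllipse(c); H=cast(i,[e[0]],.042)[0,:2]; print("hole",np.round(e[0],1),np.round(e[1],1),H.round(4))
# aluminium block: bright region's rectangle on parting plane
a=cv2.inRange(cv2.cvtColor(im,cv2.COLOR_BGR2HSV),(0,0,150),(180,60,255)); q=np.zeros_like(a); q[130:272,255:395]=a[130:272,255:395]
q=cv2.morphologyEx(q,cv2.MORPH_CLOSE,np.ones((9,9))); c=blobs(q,3000)[0]
X=cast(i,c,.042)[:,:2].astype(np.float32); r=cv2.minAreaRect(X); print("block",np.round(r[0],4),np.round(r[1],4),r[2])
d=B-H; print("B-H",d.round(4),np.linalg.norm(d),"yaw",np.degrees(np.arctan2(d[1],d[0])))
for u in ((283,193),(366,191)): print("plunger",cast(i,[u],.054)[0].round(4))
for u in ((269,153),(380,150)): print("screw",cast(i,[u],.042)[0].round(4),cast(i,[u],.008)[0].round(4))
# pin from top+scene: black grip
for n in ("top","scene"):
    t=cv2.imread(f"pics/{n}0.png"); k=(cv2.cvtColor(t,cv2.COLOR_BGR2GRAY)<45).astype(np.uint8)*255; w=np.zeros_like(k)
    s=np.s_[262:292,400:432] if n=="top" else np.s_[280:320,360:390]; w[s]=k[s]
    c=blobs(w,20)[0]; print(n,"grip",cv2.boundingRect(c),np.round(cv2.minAreaRect(c),1) if 0 else cv2.minAreaRect(c))
t=cv2.imread("pics/top0.png")[255:300,385:445]; cv2.imwrite("pics/pin.png",cv2.resize(t,None,fx=10,fy=10,interpolation=cv2.INTER_CUBIC))
```

```text
purple/orange
[325.3 223.4] [0.5049 0.1333] [0.0488 0.0504]
[489.7 266.1] [0.5251 0.3155] [0.0492 0.0504]
[497.9 317.4] [0.5804 0.3419] [0.0289 0.051 ]
hole [324.2 170. ] [11.4 12.3] [0.4559 0.1233]
block [0.494 0.131] [0.1169 0.1035] 11.410750389099121
B-H [0.0491 0.01  ] 0.050067875434047684 yaw 11.500494820119716
plunger [0.4819 0.0905 0.054 ]
plunger [0.4667 0.1635 0.054 ]
screw [0.45   0.0714 0.042 ] [0.4512 0.0663 0.008 ]
screw [0.4293 0.1698 0.042 ] [0.4285 0.1745 0.008 ]
top grip (413, 270, 12, 13) ((418.5, 276.0), (12.0, 11.0), 90.0)
scene grip (368, 287, 12, 23) ((373.8600158691406, 297.97998046875), (10.465181350708008, 22.344575881958008), 8.130102157592773)
```

```bash
python3 -m handwheel '[{"rx":0,"ry":0,"rz":-1.1,"tx":0,"ty":-0.0014,"tz":0.03,"fingers":1},{"rx":0,"ry":0,"rz":0,"tx":0,"ty":0,"tz":0.04,"fingers":0.6},{"rx":0,"ry":0,"rz":0,"tx":0,"ty":0,"tz":0.04,"fingers":0.4},{"rx":0,"ry":0,"rz":0,"tx":0,"ty":0,"tz":0.035,"fingers":0.3},{"rx":0,"ry":0,"rz":0,"tx":0,"ty":0,"tz":0.02,"fingers":0.2},{"rx":0,"ry":0,"rz":0,"tx":0,"ty":0,"tz":0.0115,"fingers":0.2},{"rx":0,"ry":0,"rz":0,"tx":0,"ty":0,"tz":0,"fingers":0.2},{"rx":0,"ry":0,"rz":0,"tx":0,"ty":0,"tz":0,"fingers":-1},{"rx":0,"ry":0,"rz":0,"tx":0,"ty":0,"tz":0,"fingers":-1},{"rx":0,"ry":0,"rz":0,"tx":0,"ty":0,"tz":0,"fingers":-1},{"rx":0,"ry":0,"rz":0,"tx":0,"ty":0,"tz":0,"fingers":-1},{"rx":0,"ry":0,"rz":0,"tx":0,"ty":0,"tz":0,"fingers":-1},{"rx":0,"ry":0,"rz":0,"tx":0,"ty":0,"tz":0,"fingers":-1},{"rx":0,"ry":0,"rz":0,"tx":0,"ty":0,"tz":0,"fingers":-1}]' 20
```

```text
time: 3.03
tool_pos: [0.506, 0.1338, 0.0473]
eef_rot: [3.142, 0.002, -2.944]
force: [-0.9, -0.7, 7.3]
finger_gap: 0.0252
grip_force: 20.0
```

```bash
python3 -m handwheel '[{"rx":0,"ry":0,"rz":0,"tx":0,"ty":0,"tz":-0.004,"fingers":-1},{"rx":0,"ry":0,"rz":0,"tx":0,"ty":0,"tz":-0.008,"fingers":-1},{"rx":0,"ry":0,"rz":0,"tx":0,"ty":0,"tz":-0.018,"fingers":-1},{"rx":0,"ry":0,"rz":0,"tx":0,"ty":0,"tz":-0.025,"fingers":-1},{"rx":0,"ry":0,"rz":0,"tx":0,"ty":0,"tz":-0.02,"fingers":-1},{"rx":0,"ry":0,"rz":0,"tx":0.0016,"ty":0.02,"tz":0,"fingers":-1},{"rx":0,"ry":0,"rz":0,"tx":0.0026,"ty":0.0328,"tz":0,"fingers":-1},{"rx":0,"ry":0,"rz":0,"tx":0.0026,"ty":0.0328,"tz":0,"fingers":-1},{"rx":0,"ry":0,"rz":0,"tx":0.0026,"ty":0.0328,"tz":0,"fingers":-1},{"rx":0,"ry":0,"rz":0,"tx":0.0026,"ty":0.0328,"tz":0,"fingers":-1},{"rx":0,"ry":0,"rz":0,"tx":0.0026,"ty":0.0328,"tz":0,"fingers":-1},{"rx":0,"ry":0,"rz":0,"tx":0.0008,"ty":0.0129,"tz":0,"fingers":-1},{"rx":0,"ry":0,"rz":0,"tx":0,"ty":0,"tz":0,"fingers":-1},{"rx":0,"ry":0,"rz":0,"tx":0,"ty":0,"tz":0,"fingers":-1}]'
python3 - <<'E'
from h import *
cv2.imwrite("pics/t1.png",np.vstack([ctrl.camera("scene")[160:400,100:500],cv2.resize(ctrl.camera("wrist"),(400,300))]))
E
```

```text
time: 4.2
tool_pos: [0.4512, 0.3237, 0.1214]
eef_rot: [-3.141, -0.0, -2.942]
force: [0.5, -0.0, -1.2]
finger_gap: 0.0256
grip_force: 20.0
```

View pics/t1.png

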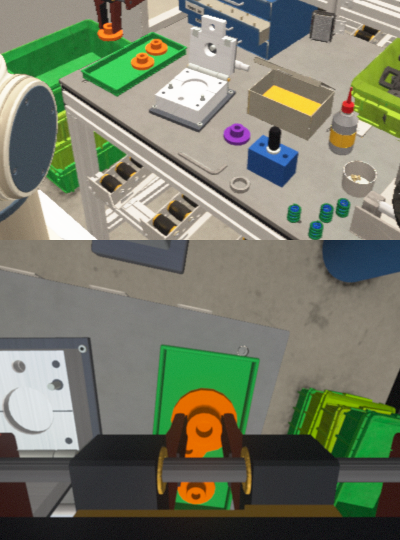

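The wrist view shows the bushing held level over the free near end of the tray. I'll lower it in small steps and watch for contact.

```bash
python3 -m handwheel '[{"rx":0,"ry":0,"rz":0,"tx":0,"ty":0,"tz":0.03,"fingers":-1},{"rx":0,"ry":0,"rz":0,"tx":0,"ty":0,"tz":0.035,"fingers":-1},{"rx":0,"ry":0,"rz":0,"tx":0,"ty":0,"tz":0.025,"fingers":-1},{"rx":0,"ry":0,"rz":0,"tx":0,"ty":0,"tz":0.01,"fingers":-1},{"rx":0,"ry":0,"rz":0,"tx":0,"ty":0,"tz":0.0025,"fingers":-1},{"rx":0,"ry":0,"rz":0,"tx":0,"ty":0,"tz":0,"fingers":-1},{"rx":0,"ry":0,"rz":0,"tx":0,"ty":0,"tz":0,"fingers":-1}]'; python3 -m handwheel '[{"rx":0,"ry":0,"rz":0,"tx":0,"ty":0,"tz":0.0015,"fingers":-1},{"rx":0,"ry":0,"rz":0,"tx":0,"ty":0,"tz":0,"fingers":-1},{"rx":0,"ry":0,"rz":0,"tx":0,"ty":0,"tz":0,"fingers":-1}]'
```

```text
time: 4.88
tool_pos: [0.4525, 0.3237, 0.0198]
eef_rot: [3.141, 0.001, -2.945]
force: [0.4, -0.1, -0.5]
finger_gap: 0.0253
grip_force: 20.0
time: 5.13
tool_pos: [0.452, 0.324, 0.0182]
eef_rot: [3.141, 0.002, -2.944]
force: [-0.3, 0.2, -0.3]
finger_gap: 0.0254
grip_force: 20.0
```

```bash
python3 -m handwheel '[{"rx":0,"ry":0,"rz":0,"tx":0,"ty":0,"tz":0.0015,"fingers":-1},{"rx":0,"ry":0,"rz":0,"tx":0,"ty":0,"tz":0,"fingers":-1},{"rx":0,"ry":0,"rz":0,"tx":0,"ty":0,"tz":0,"fingers":-1}]';python3 -m handwheel '[{"rx":0,"ry":0,"rz":0,"tx":0,"ty":0,"tz":0.0015,"fingers":-1},{"rx":0,"ry":0,"rz":0,"tx":0,"ty":0,"tz":0,"fingers":-1},{"rx":0,"ry":0,"rz":0,"tx":0,"ty":0,"tz":0,"fingers":-1}]'
```

```text
time: 5.38
tool_pos: [0.4519, 0.324, 0.0163]
eef_rot: [3.141, 0.001, -2.944]
force: [-0.1, 0.4, 5.5]
finger_gap: 0.025
grip_force: 20.0
time: 5.63
tool_pos: [0.4522, 0.3241, 0.0157]
eef_rot: [3.141, 0.002, -2.944]
force: [-2.1, -0.8, 15.5]
finger_gap: 0.0252
grip_force: 20.0
```

```bash
python3 -m handwheel '[{"rx":0,"ry":0,"rz":0,"tx":0,"ty":0,"tz":-0.0012,"fingers":-1},{"rx":0,"ry":0,"rz":0,"tx":0,"ty":0,"tz":0,"fingers":-0.1},{"rx":0,"ry":0,"rz":0,"tx":0,"ty":0,"tz":0,"fingers":-0.1},{"rx":0,"ry":0,"rz":0,"tx":0,"ty":0,"tz":0,"fingers":-0.1},{"rx":0,"ry":0,"rz":0,"tx":0,"ty":0,"tz":0,"fingers":-0.1},{"rx":0,"ry":0,"rz":0,"tx":0,"ty":0,"tz":-0.01,"fingers":-0.1},{"rx":0,"ry":0,"rz":0,"tx":0,"ty":0,"tz":-0.03,"fingers":-0.1},{"rx":0,"ry":0,"rz":0,"tx":0,"ty":0,"tz":-0.04,"fingers":-0.1},{"rx":0,"ry":0,"rz":0,"tx":0,"ty":0,"tz":-0.04,"fingers":-1},{"rx":0,"ry":0,"rz":0,"tx":0,"ty":0,"tz":-0.04,"fingers":-1},{"rx":0,"ry":0,"rz":0,"tx":0,"ty":0,"tz":-0.04,"fingers":-1},{"rx":0,"ry":0,"rz":0,"tx":0,"ty":0,"tz":-0.03,"fingers":-1},{"rx":0,"ry":0,"rz":0,"tx":0,"ty":0,"tz":0,"fingers":-1},{"rx":0,"ry":0,"rz":0,"tx":0,"ty":0,"tz":0,"fingers":-1}]'
python3 - <<'E'
from h import *
i=ctrl.camera_info("top"); s=ctrl.camera_info("scene"); T=ctrl.camera("top"); cv2.imwrite("pics/t2.png",T); S=ctrl.camera("scene")
for c in blobs(mask(S,*ORANGE),40):
    u=c.mean(0)
    if u[1]<280: print("scene orange",u.round(1),cast(s,[u],.012)[0].round(3),cv2.boundingRect(c))
M=np.array([.505,.1334]); a=np.radians(11.5); ex=np.array([np.cos(a),np.sin(a)]); ey=np.array([-np.sin(a),np.cos(a)])
def raymould(info,u):
    p,q=[np.r_[(X[:2]-M)@ex,(X[:2]-M)@ey,X[2]] for X in (cast(info,[u],0)[0],cast(info,[u],.2)[0])]
    return p,q
p,q=raymould(i,(279.1,201.3)); t=-p[1]/(q[1]-p[1]); print("ray of leaf pinhole, mould frame z=0,.2:",p.round(3),q.round(3))
for z in np.arange(.11,.17,.01):
    X=p+(q-p)*z/.2; print(round(z,2),X.round(3),"r",np.hypot(X[0]-.055,z-.042).round(3),"th",np.arctan2(z-.042,-(X[0]-.055)).round(3))
for z in (.03,.06,.09): print("drawer",cast(i,[(243,150)],z)[0].round(3),proj(s,cast(i,[(243,150)],z)[0]).round(0))
c=np.vstack([cv2.resize(T[120:320,150:450],(600,400)),cv2.resize(S[120:270,170:420],(600,360))[:200]])
c=np.hstack([cv2.resize(T[130:310,150:350],(400,360)),cv2.resize(S[100:280,200:400],(400,360))]); cv2.imwrite("pics/v7.png",c)
E
```

```text
time: 6.8
tool_pos: [0.4522, 0.3242, 0.2479]
eef_rot: [3.14, 0.004, -2.944]
force: [-0.4, -0.4, -0.7]
finger_gap: 0.003
grip_force: 0.0
scene orange [214.7 234.1] [0.446 0.319 0.012] (204, 225, 22, 18)
scene orange [242.1 221.8] [0.52  0.313 0.012] (232, 213, 21, 17)
scene orange [256.  207.5] [0.584 0.336 0.012] (246, 199, 21, 16)
ray of leaf pinhole, mould frame z=0,.2: [0.112 0.007 0.   ] [ 0.051 -0.002  0.2  ]
0.11 [0.079 0.002 0.11 ] r 0.072 th 1.906
0.12 [0.076 0.001 0.12 ] r 0.081 th 1.83
0.13 [0.073 0.001 0.13 ] r 0.09 th 1.769
0.14 [0.07 0.   0.14] r 0.099 th 1.719
0.15 [0.067 0.    0.15 ] r 0.109 th 1.677
0.16 [ 0.064 -0.     0.16 ] r 0.118 th 1.643
0.17 [ 0.06  -0.001  0.17 ] r 0.128 th 1.614
drawer [0.711 0.236 0.03 ] [323. 196.]
drawer [0.7   0.231 0.06 ] [322. 187.]
drawer [0.688 0.226 0.09 ] [321. 179.]
```

View pics/v7.png

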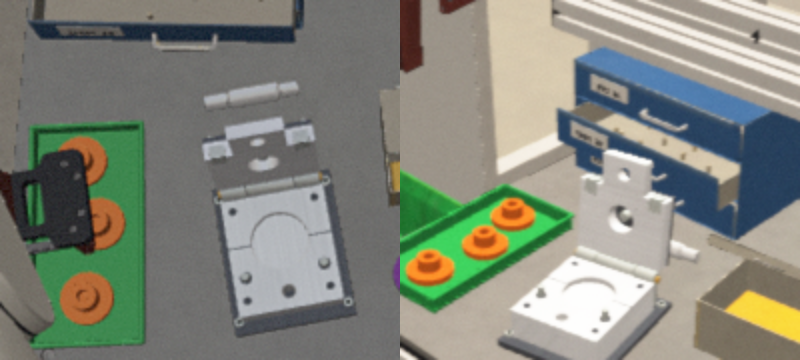

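The bushing stands in the tray at crop (86,298), the other two are untouched, and the leaf is at about 1.69 rad. Before going behind the leaf I'll check the overhead beam's clearance and work out the push path.

Run:
```python
from h import *
i=ctrl.camera_info("top"); s=ctrl.camera_info("scene")
print("beam",tri(i,(113,88),s,(280,108)).round(3)," cab corner",tri(i,(298,148),s,(371,217)).round(3))
P=[np.array([.118,.119])]
for th in (1.69,1.55,1.4,1.25,1.1,.95,.8,.65,.5,.37,.25,.15,.08):
    c,n=np.cos(th),np.sin(th); d=np.array([-c,n]); q=np.array([n,c])
    P.append(np.array([.055,.042])+(.080-.010*c)*d+(.022+.010*n)*q)
P=np.array(P); D=np.diff(P,axis=0)
for p,e in zip(P[1:],D): print(p.round(4),"tx",round(-e[0],4),"tz",round(-e[1],4),"norm",np.hypot(*e).round(3))
```

```text
beam [0.773 0.448 0.174]  cab corner [0.733 0.12  0.009]
[0.0964 0.1188] tx 0.0216 tz 0.0002 norm 0.022
[0.0853 0.1224] tx 0.011 tz -0.0036 norm 0.012
[0.0731 0.1246] tx 0.0122 tz -0.0021 norm 0.012
[0.0607 0.1249] tx 0.0124 tz -0.0003 norm 0.012
[0.0483 0.1233] tx 0.0123 tz 0.0016 norm 0.012
[0.0364 0.1199] tx 0.012 tz 0.0034 norm 0.012
[0.025  0.1147] tx 0.0113 tz 0.0052 norm 0.012
[0.0146 0.1079] tx 0.0104 tz 0.0068 norm 0.012
[0.0053 0.0997] tx 0.0093 tz 0.0083 norm 0.012
[-0.0016  0.0914] tx 0.007 tz 0.0082 norm 0.011
[-0.0071  0.0831] tx 0.0054 tz 0.0083 norm 0.01
[-0.0108  0.0757] tx 0.0037 tz 0.0074 norm 0.008
[-0.013   0.0703] tx 0.0022 tz 0.0054 norm 0.006
```

```bash
python3 -m handwheel '[{"rx":0,"ry":0,"rz":0,"tx":-0.022,"ty":-0.0329,"tz":0,"fingers":-1},{"rx":0,"ry":0,"rz":0,"tx":-0.022,"ty":-0.0329,"tz":0,"fingers":-1},{"rx":0,"ry":0,"rz":0,"tx":-0.022,"ty":-0.0329,"tz":0,"fingers":-1}]'
```

```text
time: 7.15
tool_pos: [0.535, 0.2388, 0.2432]
eef_rot: [-3.141, -0.004, -2.942]
force: [0.8, 0.6, 0.1]
finger_gap: 0.0006
grip_force: 0.0
```

```bash
python3 -m handwheel '[{"rx":0,"ry":0,"rz":0,"tx":-0.022,"ty":-0.0329,"tz":0,"fingers":-1},{"rx":0,"ry":0,"rz":0,"tx":-0.022,"ty":-0.0329,"tz":0,"fingers":-1},{"rx":0,"ry":0,"rz":0,"tx":-0.022,"ty":-0.0329,"tz":0,"fingers":-1},{"rx":0,"ry":0,"rz":0,"tx":0,"ty":0,"tz":0,"fingers":-1},{"rx":0,"ry":0,"rz":0,"tx":0,"ty":0,"tz":0.03,"fingers":-1},{"rx":0,"ry":0,"rz":0,"tx":0,"ty":0,"tz":0.035,"fingers":-1},{"rx":0,"ry":0,"rz":0,"tx":0,"ty":0,"tz":0.035,"fingers":-1},{"rx":0,"ry":0,"rz":0,"tx":0,"ty":0,"tz":0.025,"fingers":-1},{"rx":0,"ry":0,"rz":0,"tx":0,"ty":0,"tz":0,"fingers":-1},{"rx":0,"ry":0,"rz":0,"tx":0,"ty":0,"tz":0,"fingers":-1}]'
python3 - <<'E'
from h import *
s=ctrl.state(); M=np.array([.505,.1334]); a=np.radians(11.5); d=s["tool_pos"][:2]-M
print("mould x,y",d@[np.cos(a),np.sin(a)],d@[-np.sin(a),np.cos(a)],s["tool_pos"][2],s["joint_positions"].round(2) )
E
```

```text
time: 7.98
tool_pos: [0.6175, 0.1558, 0.1177]
eef_rot: [-3.141, -0.006, -2.944]
force: [-0.0, 0.6, 0.5]
finger_gap: 0.0002
grip_force: 0.0
mould x,y 0.11475526224458107 -0.0004854116721538654 0.11774812016803723 [ 0.23  0.57  1.66  0.    0.91 -1.54]
```

```bash
python3 -m handwheel '[{"rx":0,"ry":0,"rz":0,"tx":0.009,"ty":0,"tz":0,"fingers":-1},{"rx":0,"ry":0,"rz":0,"tx":0.009,"ty":0,"tz":-0.001,"fingers":-1},{"rx":0,"ry":0,"rz":0,"tx":0.011,"ty":0,"tz":-0.0036,"fingers":-1},{"rx":0,"ry":0,"rz":0,"tx":0.0122,"ty":0,"tz":-0.0021,"fingers":-1},{"rx":0,"ry":0,"rz":0,"tx":0.0124,"ty":0,"tz":-0.0003,"fingers":-1}]';python3 -m handwheel '[{"rx":0,"ry":0,"rz":0,"tx":0.0123,"ty":0,"tz":0.0016,"fingers":-1},{"rx":0,"ry":0,"rz":0,"tx":0.012,"ty":0,"tz":0.0034,"fingers":-1},{"rx":0,"ry":0,"rz":0,"tx":0.0113,"ty":0,"tz":0.0052,"fingers":-1}]'
```

```text
time: 8.4
tool_pos: [0.568, 0.1457, 0.1299]
eef_rot: [3.142, 0.006, -2.944]
force: [3.8, 0.6, -1.0]
finger_gap: 0.0002
grip_force: 1.8
time: 8.65
tool_pos: [0.5329, 0.1387, 0.1202]
eef_rot: [3.142, 0.006, -2.944]
force: [2.1, 0.5, 5.2]
finger_gap: 0.0004
grip_force: 1.8
```

```bash
python3 -m handwheel '[{"rx":0,"ry":0,"rz":0,"tx":0.0104,"ty":0,"tz":0.0068,"fingers":-1},{"rx":0,"ry":0,"rz":0,"tx":0.0093,"ty":0,"tz":0.0083,"fingers":-1},{"rx":0,"ry":0,"rz":0,"tx":0.007,"ty":0,"tz":0.0082,"fingers":-1},{"rx":0,"ry":0,"rz":0,"tx":0.0054,"ty":0,"tz":0.0083,"fingers":-1},{"rx":0,"ry":0,"rz":0,"tx":0.0037,"ty":0,"tz":0.0074,"fingers":-1},{"rx":0,"ry":0,"rz":0,"tx":0.0022,"ty":0,"tz":0.0054,"fingers":-1}]';python3 -m handwheel '[{"rx":0,"ry":0,"rz":0,"tx":0,"ty":0,"tz":0.003,"fingers":-1},{"rx":0,"ry":0,"rz":0,"tx":0,"ty":0,"tz":0,"fingers":-1},{"rx":0,"ry":0,"rz":0,"tx":0,"ty":0,"tz":0,"fingers":-1}]'
```

```text
time: 9.15
tool_pos: [0.4938, 0.1308, 0.0723]
eef_rot: [3.142, -0.001, -2.944]
force: [-4.4, -0.4, 7.2]
finger_gap: -0.0
grip_force: 3.5
time: 9.4
tool_pos: [0.4943, 0.1309, 0.0692]
eef_rot: [-3.142, -0.002, -2.944]
force: [-1.1, -0.2, 2.1]
finger_gap: 0.0005
grip_force: 1.0
```

```bash
python3 - <<'E'
from h import *
i=ctrl.camera_info("top"); s=ctrl.camera_info("scene")
print("tri",tri(i,(418.5,276),s,(373.9,298)).round(4), cast(i,[(418.5,276)],.085)[0].round(4), "can",cast(i,[(446,207)],.07)[0].round(3),"cup",cast(i,[(482,246)],.035)[0].round(3))
E
python3 -m handwheel '[{"rx":0,"ry":0,"rz":0,"tx":0,"ty":0,"tz":-0.02,"fingers":-1},{"rx":0,"ry":0,"rz":0,"tx":0,"ty":0,"tz":-0.035,"fingers":-1},{"rx":0,"ry":0,"rz":0,"tx":0,"ty":0,"tz":-0.035,"fingers":-1},{"rx":0,"ry":0,"rz":0,"tx":0,"ty":0,"tz":-0.035,"fingers":1},{"rx":0,"ry":0,"rz":0,"tx":0,"ty":0,"tz":-0.015,"fingers":1},{"rx":0,"ry":0,"rz":0,"tx":0,"ty":0,"tz":0,"fingers":1},{"rx":0,"ry":0,"rz":0,"tx":0,"ty":0,"tz":0,"fingers":1}]'
```

```text
tri [ 0.4528 -0.1067  0.075 ] [ 0.452 -0.106  0.085] can [ 0.588 -0.162  0.07 ] cup [ 0.52  -0.237  0.035]
time: 9.98
tool_pos: [0.4958, 0.1312, 0.2103]
eef_rot: [3.141, 0.003, -2.944]
force: [-0.7, -0.2, -0.4]
finger_gap: 0.0238
grip_force: 0.0
```

```bash
python3 - <<'E'
from h import *
import pickle
i=ctrl.camera_info("wrist");im=ctrl.camera("wrist");cv2.imwrite("pics/w3.png",im);pickle.dump(i,open("w3.pkl","wb"))
E
python3 -m handwheel '[{"rx":0,"ry":0,"rz":0,"tx":0.0148,"ty":-0.0375,"tz":0,"fingers":1},{"rx":0,"ry":0,"rz":0,"tx":0.0148,"ty":-0.0375,"tz":0,"fingers":1},{"rx":0,"ry":0,"rz":0,"tx":0.0148,"ty":-0.0375,"tz":0,"fingers":1},{"rx":0,"ry":0,"rz":0,"tx":0.0148,"ty":-0.0375,"tz":0,"fingers":1},{"rx":0,"ry":0,"rz":0,"tx":0.0148,"ty":-0.0375,"tz":0,"fingers":1},{"rx":0,"ry":0,"rz":0,"tx":0.0148,"ty":-0.0375,"tz":0,"fingers":1},{"rx":0,"ry":0,"rz":0,"tx":0,"ty":0,"tz":0,"fingers":1},{"rx":0,"ry":0,"rz":0,"tx":0,"ty":0,"tz":0,"fingers":1}]'
python3 - <<'E'
from h import *
import pickle
i=ctrl.camera_info("wrist");im=ctrl.camera("wrist");cv2.imwrite("pics/w4.png",im);pickle.dump(i,open("w4.pkl","wb"))
a=cv2.imread("pics/w3.png")[60:380,160:480]
cv2.imwrite("pics/v8.png",np.hstack([cv2.resize(a,(400,400)),cv2.resize(im[60:380,160:480],(400,400))]))
E
```

```text
time: 10.7
tool_pos: [0.4508, -0.1086, 0.208]
eef_rot: [3.14, -0.003, -2.949]
force: [-0.5, -0.1, 0.2]
finger_gap: 0.0809
grip_force: 0.0
```

View pics/v8.png

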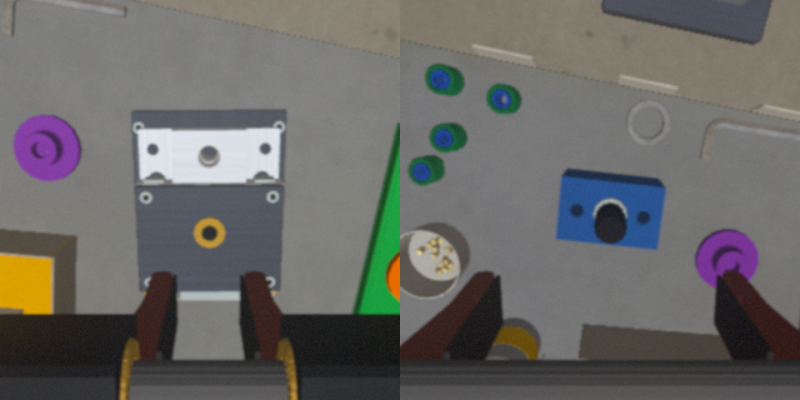

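Left crop: the leaf is down, with its hole at w3 pixel (327,184). Right crop: the pin's white collar is at w4 pixel (328,234), with the black grip in front of it. Now I'll refine both positions.

Run:
```python
from h import *
import pickle
from scipy.optimize import least_squares
i=pickle.load(open("w4.pkl","rb")); im=cv2.imread("pics/w4.png"); hsv=cv2.cvtColor(im,cv2.COLOR_BGR2HSV); g=cv2.cvtColor(im,cv2.COLOR_BGR2GRAY)
w=cv2.inRange(hsv,(0,0,130),(180,70,255)); r=np.zeros_like(w); r[205:262,300:360]=w[205:262,300:360]
c=blobs(r,15)[0]; print("collar box",cv2.boundingRect(c))
h=cv2.convexHull(c)[:,0]; h=h[h[:,1]<cv2.boundingRect(c)[1]+14]; X=cast(i,h,.055)[:,:2]
f=least_squares(lambda p:np.hypot(*(X-p).T)-.012,X.mean(0),loss="soft_l1",f_scale=.001); print("pin from collar",f.x.round(4),np.abs(f.fun).max().round(4))
k=(g<50).astype(np.uint8)*255; r=np.zeros_like(k); r[205:262,300:360]=k[205:262,300:360]; c=blobs(r,50)[0]; x,y,ww,hh=cv2.boundingRect(c);print("grip box",x,y,ww,hh)
b=c[c[:,1]>y+hh-9]; X=cast(i,b,.097)[:,:2]
f=least_squares(lambda p:np.hypot(*(X-p).T)-.010,X.mean(0),loss="soft_l1",f_scale=.001); print("pin from grip top",f.x.round(4),np.abs(f.fun).max().round(4))
i=pickle.load(open("w3.pkl","rb")); g=cv2.cvtColor(cv2.imread("pics/w3.png"),cv2.COLOR_BGR2GRAY)
m=(g<125).astype(np.uint8)*255; r=np.zeros_like(m); r[174:196,315:340]=m[174:196,315:340]; c=blobs(r,20)[0]; e=cv2.fitEllipse(c)
print("leaf hole",np.round(e[0],1),np.round(e[1],1))
M=np.array([.505,.1334]); a=np.radians(11.5)
for th in (.05,.08,.11):
    X=cast(i,[e[0]],.042+.105*np.sin(th)+.012*np.cos(th))[0]; d=X[:2]-M; print(th,X.round(4),"mould",round(d@[np.cos(a),np.sin(a)],4),round(d@[-np.sin(a),np.cos(a)],4),"expect x",round(.055-.105*np.cos(th)+.012*np.sin(th),4))
```

```text
collar box (315, 218, 27, 15)
pin from collar [ 0.4517 -0.1075] 0.0004
grip box 316 223 25 32
pin from grip top [ 0.4498 -0.1078] 0.0006
leaf hole [326.8 182.1] [ 9.6 11.7]
0.05 [0.4553 0.123  0.0592] mould -0.0508 -0.0003 expect x -0.0493
0.08 [0.455  0.123  0.0624] mould -0.0511 -0.0003 expect x -0.0487
0.11 [0.4547 0.1229 0.0655] mould -0.0513 -0.0003 expect x -0.048
```

```bash
python3 -m handwheel '[{"rx":0,"ry":0,"rz":0,"tx":-0.0006,"ty":0.0008,"tz":0.03,"fingers":0.5},{"rx":0,"ry":0,"rz":0,"tx":0,"ty":0,"tz":0.04,"fingers":0.3},{"rx":0,"ry":0,"rz":0,"tx":0,"ty":0,"tz":0.035,"fingers":0.2},{"rx":0,"ry":0,"rz":0,"tx":0,"ty":0,"tz":0.025,"fingers":0.2},{"rx":0,"ry":0,"rz":0,"tx":0,"ty":0,"tz":0.015,"fingers":0.2},{"rx":0,"ry":0,"rz":0,"tx":0,"ty":0,"tz":0.0055,"fingers":0.2},{"rx":0,"ry":0,"rz":0,"tx":0,"ty":0,"tz":0,"fingers":0.2},{"rx":0,"ry":0,"rz":0,"tx":0,"ty":0,"tz":0,"fingers":-1},{"rx":0,"ry":0,"rz":0,"tx":0,"ty":0,"tz":0,"fingers":-1},{"rx":0,"ry":0,"rz":0,"tx":0,"ty":0,"tz":0,"fingers":-1},{"rx":0,"ry":0,"rz":0,"tx":0,"ty":0,"tz":0,"fingers":-1},{"rx":0,"ry":0,"rz":0,"tx":0,"ty":0,"tz":0,"fingers":-1},{"rx":0,"ry":0,"rz":0,"tx":0,"ty":0,"tz":0,"fingers":-1}]' 45
```

```text
time: 11.83
tool_pos: [0.453, -0.1063, 0.0599]
eef_rot: [-3.141, 0.001, -2.944]
force: [-0.4, 0.4, 5.1]
finger_gap: 0.0196
grip_force: 45.0
```

```bash
python3 -m handwheel '[{"rx":0,"ry":0,"rz":0,"tx":0,"ty":0,"tz":-0.01,"fingers":-1},{"rx":0,"ry":0,"rz":0,"tx":0,"ty":0,"tz":-0.02,"fingers":-1},{"rx":0,"ry":0,"rz":0,"tx":0,"ty":0,"tz":-0.035,"fingers":-1},{"rx":0,"ry":0,"rz":0,"tx":0,"ty":0,"tz":-0.0275,"fingers":-1},{"rx":0,"ry":0,"rz":0,"tx":0,"ty":0,"tz":-0.01,"fingers":-1},{"rx":0,"ry":0,"rz":0,"tx":-0.0082,"ty":0.0374,"tz":0,"fingers":-1},{"rx":0,"ry":0,"rz":0,"tx":-0.0082,"ty":0.0374,"tz":0,"fingers":-1},{"rx":0,"ry":0,"rz":0,"tx":-0.0082,"ty":0.0374,"tz":0,"fingers":-1},{"rx":0,"ry":0,"rz":0,"tx":-0.0082,"ty":0.0374,"tz":0,"fingers":-1},{"rx":0,"ry":0,"rz":0,"tx":-0.0082,"ty":0.0374,"tz":0,"fingers":-1},{"rx":0,"ry":0,"rz":0,"tx":-0.0082,"ty":0.0374,"tz":0,"fingers":-1},{"rx":0,"ry":0,"rz":0,"tx":0,"ty":0,"tz":0,"fingers":-1},{"rx":0,"ry":0,"rz":0,"tx":0,"ty":0,"tz":0,"fingers":-1},{"rx":0,"ry":0,"rz":0,"tx":0,"ty":0,"tz":0.022,"fingers":-1},{"rx":0,"ry":0,"rz":0,"tx":0,"ty":0,"tz":0,"fingers":-1},{"rx":0,"ry":0,"rz":0,"tx":0,"ty":0,"tz":0,"fingers":-1}]'
python3 - <<'E'
from h import *
import pickle
i=ctrl.camera_info("wrist");im=ctrl.camera("wrist");cv2.imwrite("pics/w5.png",im);pickle.dump(i,open("w5.pkl","wb"))
S=ctrl.camera("scene");cv2.imwrite("pics/s5.png",S)
T=ctrl.state()["tool_pos"]; 
u=proj(i,T).astype(int); v=proj(ctrl.camera_info("scene"),[.456,.1233,.06]).astype(int); print(u,v,proj(i,[.456,.1234,.054]))
a=im[u[1]-100:u[1]+60,u[0]-80:u[0]+80]; b=S[v[1]-50:v[1]+30,v[0]-40:v[0]+40]
cv2.imwrite("pics/v9.png",np.hstack([cv2.resize(a,(400,400)),cv2.resize(b,(400,400),interpolation=cv2.INTER_CUBIC)]))
E
```

```text
time: 13.17
tool_pos: [0.4555, 0.1222, 0.139]
eef_rot: [-3.141, -0.003, -2.945]
force: [-0.4, -0.3, -0.4]
finger_gap: 0.019
grip_force: 45.0
[327 301] [280 250] [328.66562324 251.87110992]
```

View pics/v9.png

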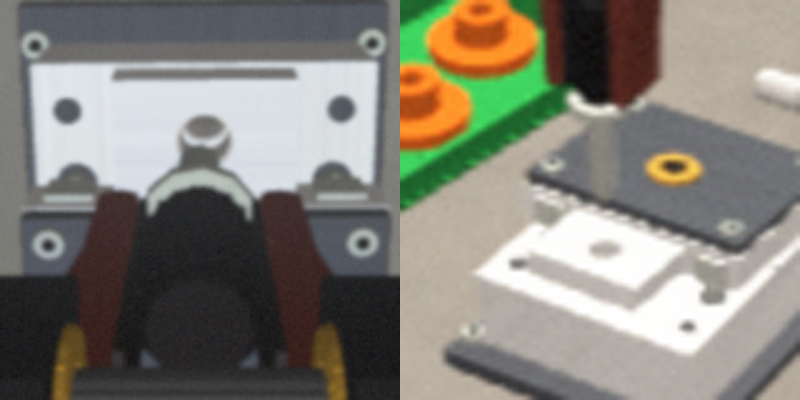

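The wrist crop shows the leaf hole at crop (204,130) with the pin tip just over it. In the scene crop the hole is at (605,248) and the tip at (602,193). Next I compare these with projections.

Run:
```python
from h import *
import pickle
i=pickle.load(open("w5.pkl","rb")); s=ctrl.camera_info("scene"); T=np.array([.4555,.1222,.139]); a=np.radians(11.5); ex=np.array([np.cos(a),np.sin(a),0]); ey=np.array([-ex[1],ex[0],0])
M=np.array([.505,.1334,0]); u0=np.array([327-80,301-100]); v0=np.array([280-40,250-50])
W=lambda X:((proj(i,X)-u0)*2.5).round(0); S=lambda X:((proj(s,X)-v0)*5+[400,0]).round(0)
print("TCP mould x,y",(T-M)@ex,(T-M)@ey)
for dx in (-.004,-.002,0,.002): 
    P=T+ex*dx; P[2]=.087; print("tip dx",dx,"W",W(P),"S",S(P), "collar top W",W([P[0],P[1],.087+.047]),"S",S([P[0],P[1],.087+.042]))
for th in (0,.05,.1,.14):
    H=M+ex*(.055-.105*np.cos(th)+.012*np.sin(th)); H[2]=.042+.105*np.sin(th)+.012*np.cos(th); print("hole",th,"W",W(H),"W edges",W(H-ex*.007),W(H+ey*.007),W(H-ey*.007),"S",S(H))
```

```text
TCP mould x,y -0.05073919374420366 -0.00110644393810202
tip dx -0.004 W [200. 145.] S [598. 202.] collar top W [201. 213.] S [596. 110.]
tip dx -0.002 W [200. 152.] S [601. 199.] collar top W [201. 223.] S [598. 107.]
tip dx 0 W [200. 160.] S [604. 197.] collar top W [201. 233.] S [601. 105.]
tip dx 0.002 W [201. 168.] S [607. 194.] collar top W [201. 242.] S [604. 103.]
hole 0 W [204. 127.] W edges [204. 103.] [229. 127.] [179. 127.] S [604. 264.]
hole 0.05 W [204. 135.] W edges [204. 110.] [230. 135.] [179. 135.] S [605. 252.]
hole 0.1 W [205. 144.] W edges [204. 119.] [230. 144.] [179. 144.] S [606. 240.]
hole 0.14 W [205. 152.] W edges [205. 126.] [231. 151.] [178. 152.] S [607. 230.]
```

```bash
python3 -m handwheel '[{"rx":0,"ry":0,"rz":0,"tx":-0.001,"ty":0.0011,"tz":0.01,"fingers":-1},{"rx":0,"ry":0,"rz":0,"tx":0,"ty":0,"tz":0.01,"fingers":-1},{"rx":0,"ry":0,"rz":0,"tx":0,"ty":0,"tz":0.005,"fingers":-1},{"rx":0,"ry":0,"rz":0,"tx":0,"ty":0,"tz":0.005,"fingers":-1},{"rx":0,"ry":0,"rz":0,"tx":0,"ty":0,"tz":0.004,"fingers":-1},{"rx":0,"ry":0,"rz":0,"tx":0,"ty":0,"tz":0,"fingers":-1}]'; python3 -m handwheel '[{"rx":0,"ry":0,"rz":0,"tx":0,"ty":0,"tz":0.004,"fingers":-1},{"rx":0,"ry":0,"rz":0,"tx":0,"ty":0,"tz":0.004,"fingers":-1},{"rx":0,"ry":0,"rz":0,"tx":0,"ty":0,"tz":0,"fingers":-1}]'
```

```text
time: 13.77
tool_pos: [0.4569, 0.1247, 0.1048]
eef_rot: [-3.142, -0.002, -2.944]
force: [0.3, -0.1, -1.1]
finger_gap: 0.0194
grip_force: 45.0
time: 14.02
tool_pos: [0.4572, 0.1248, 0.0972]
eef_rot: [-3.142, -0.001, -2.944]
force: [-0.4, 0.4, -1.4]
finger_gap: 0.0192
grip_force: 45.0
```

```bash
python3 -m handwheel '[{"rx":0,"ry":0,"rz":0,"tx":0.0008,"ty":-0.001,"tz":0,"fingers":-1},{"rx":0,"ry":0,"rz":0,"tx":0,"ty":0,"tz":0.004,"fingers":-1},{"rx":0,"ry":0,"rz":0,"tx":0,"ty":0,"tz":0.003,"fingers":-1},{"rx":0,"ry":0,"rz":0,"tx":0,"ty":0,"tz":0,"fingers":-1}]'; python3 -m handwheel '[{"rx":0,"ry":0,"rz":0,"tx":0,"ty":0,"tz":0.004,"fingers":-1},{"rx":0,"ry":0,"rz":0,"tx":0,"ty":0,"tz":0.004,"fingers":-1},{"rx":0,"ry":0,"rz":0,"tx":0,"ty":0,"tz":0,"fingers":-1}]'
```

```text
time: 14.35
tool_pos: [0.4566, 0.1236, 0.0903]
eef_rot: [-3.142, -0.001, -2.944]
force: [-0.6, 0.0, -0.8]
finger_gap: 0.0194
grip_force: 45.0
time: 14.6
tool_pos: [0.4564, 0.1236, 0.082]
eef_rot: [-3.142, -0.001, -2.944]
force: [-0.2, -0.0, -0.4]
finger_gap: 0.0193
grip_force: 45.0
```

```bash
python3 -m handwheel '[{"rx":0,"ry":0,"rz":0,"tx":0,"ty":0,"tz":0.005,"fingers":-1},{"rx":0,"ry":0,"rz":0,"tx":0,"ty":0,"tz":0.005,"fingers":-1},{"rx":0,"ry":0,"rz":0,"tx":0,"ty":0,"tz":0.003,"fingers":-1},{"rx":0,"ry":0,"rz":0,"tx":0,"ty":0,"tz":0,"fingers":-1}]' 55; python3 -m handwheel '[{"rx":0,"ry":0,"rz":0,"tx":0,"ty":0,"tz":0.003,"fingers":-1},{"rx":0,"ry":0,"rz":0,"tx":0,"ty":0,"tz":0.002,"fingers":-1},{"rx":0,"ry":0,"rz":0,"tx":0,"ty":0,"tz":0,"fingers":-1}]'
```

```text
time: 14.93
tool_pos: [0.4565, 0.1236, 0.0692]
eef_rot: [-3.142, -0.001, -2.944]
force: [-0.4, -0.1, 1.6]
finger_gap: 0.0194
grip_force: 55.0
time: 15.18
tool_pos: [0.456, 0.1235, 0.0646]
eef_rot: [-3.142, -0.002, -2.944]
force: [-3.6, -0.5, 5.2]
finger_gap: 0.0193
grip_force: 55.0
```

```bash
python3 -m handwheel '[{"rx":0,"ry":0,"rz":0,"tx":0,"ty":0,"tz":0.0015,"fingers":-1},{"rx":0,"ry":0,"rz":0,"tx":0,"ty":0,"tz":0,"fingers":-1},{"rx":0,"ry":0,"rz":0,"tx":0,"ty":0,"tz":0,"fingers":-1}]'; python3 -m handwheel '[{"rx":0,"ry":0,"rz":0,"tx":0,"ty":0,"tz":0.0015,"fingers":-1},{"rx":0,"ry":0,"rz":0,"tx":0,"ty":0,"tz":0,"fingers":-1},{"rx":0,"ry":0,"rz":0,"tx":0,"ty":0,"tz":0,"fingers":-1}]'
```

```text
time: 15.43
tool_pos: [0.4561, 0.1235, 0.0642]
eef_rot: [-3.142, -0.002, -2.944]
force: [-6.8, -1.4, 19.4]
finger_gap: 0.019
grip_force: 55.0
time: 15.68
tool_pos: [0.4561, 0.1235, 0.0639]
eef_rot: [-3.142, -0.001, -2.944]
force: [-12.4, -1.6, 37.8]
finger_gap: 0.0192
grip_force: 55.0
```

```bash
python3 -m handwheel '[{"rx":0,"ry":0,"rz":0,"tx":0.0004,"ty":0,"tz":-0.0008,"fingers":-1},{"rx":0,"ry":0,"rz":0,"tx":0,"ty":0,"tz":0,"fingers":-1},{"rx":0,"ry":0,"rz":0,"tx":0,"ty":0,"tz":0,"fingers":-1},{"rx":0,"ry":0,"rz":0,"tx":0,"ty":0,"tz":0,"fingers":-1},{"rx":0,"ry":0,"rz":0,"tx":0,"ty":0,"tz":0,"fingers":-1}]'
python3 - <<'E'
from h import *
S=ctrl.camera("scene"); cv2.imwrite("pics/v10.png",cv2.resize(S[170:320,190:390],(800,600),interpolation=cv2.INTER_CUBIC)); s=ctrl.state(); print(s["force"].round(1),s["tool_pos"].round(4),s["grip_force"])
E
```

```text
time: 16.1
tool_pos: [0.4561, 0.1235, 0.0641]
eef_rot: [-3.142, -0.001, -2.944]
force: [-8.7, -2.2, 27.8]
finger_gap: 0.0194
grip_force: 55.0
[-7.3 -1.6 28.1] [0.4561 0.1236 0.0641] 55.00901520252228
```

View pics/v10.png

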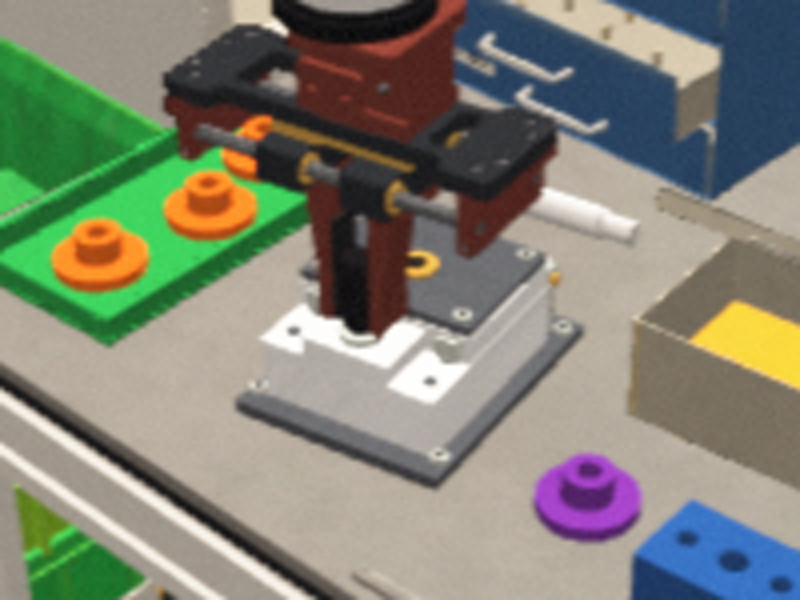

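The picture shows the leaf shut and the collar on the tongue at (360,338). The pin is held by its grip, and all three bushings stand upright in the tray, ours at (100,255). The push is steady at about 28 N, so I'm handing it in.

```bash
python3 -c "
from bench import ctrl
print(ctrl.finish_job())"
```

```text
the job is handed in; nothing more can be done
None
```

I handed the job in at about 16 s, with the bushing standing in the tray, the mould shut, and the pin held down through both halves at about 28 N; the judge's verdict wasn't shown.

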